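# Lock the slide scanner's carriage for transport

### The job

The slide scanner is going to be moved, so lock its carriage: draw the locking pin out of its stand, set the tip in the groove of the scanner's dark cover and feel your way along the groove, pressing only gently, until the pin finds the hidden socket, whose dust plug lies flush with the groove floor and cannot be seen. Push the pin gently fully home, shoulder down on the cover, and leave it standing there, released; do not disturb the bottle, the jar or the slide box.

Things in the scene. Friction and masses are not known exactly. Their poses are not given: they have to be found in the camera images.
- pin: loose locking pin, 64 mm long, about 0.11 kg (varies by 20 %), starting upright in the stand. Origin at the centre of its lower end (the tip), z up along the pin. Round steel shaft 12 mm in diameter and 30 mm long, round shoulder 28 mm in diameter from 30 to 34 mm above the tip, square head above. Grip it by the head.
- pin_tip (a point): centre of the pin's lower end, same axes as the pin; the lowest 3.5 mm of the shaft taper to 7 mm across
- pin_head (a point): middle of the pin's square aluminium head, 49 mm above the tip; the head is 20 x 20 mm and 30 mm tall, its flats square to the x and y axes
- stand: grey fixed block 70 x 70 x 40 mm on the bench, origin at the centre of its underside; a loose upright hole in the middle of its top (15 mm wide, 34 mm deep) holds the pin, the shoulder resting on its top, so the pin must rise 30 mm to come out
- scanner: fixed low slide scanner, white housing 200 mm (x) by 280 mm (y), flat dark cover 170 x 250 mm whose top is 72 mm above the bench; origin at the centre of its underside. It is delicate: the pin, fingers or arm pushing on it with more than 35 N damage it, so work at 3 to 12 N
- groove (a point): middle of the floor of the straight black-floored, bright-edged guide groove in the cover, 68 mm above the bench; x across the groove, y along it, z up. The groove is 15 mm wide, 110 mm long with closed ends, 4 mm deep: the tip can slide 48 mm to either side. Its hard floor is the top of the carriage, held by a brake. The socket lies unseen up to 36 mm to either side of this point along y
- groove_end (a point): middle of the groove floor at its closed +y end, 55 mm from point groove. The socket is a 14.5 mm wide upright bore on the groove's centre line, stopped flush with the floor by a dust plug of the same black; friction holds the plug, it gives way downwards under about 1.2 N and stays where pushed. Fully home, the pin's tip is 26 mm below the floor, its shoulder on the cover
- oil_bottle: bystander: white plastic bottle 32 mm in diameter, 85 mm tall, loose; origin under its centre; leave alone
- lens_jar: bystander: black jar 44 mm in diameter, 45 mm tall, loose; origin under its centre; leave alone
- slide_box: bystander: wooden slide box 60 x 90 x 32 mm, loose; origin under its centre; leave alone
There are look-alikes about, which are no part of the job. Leave any purple look-alike of the pin alone.

How it is judged:
By the outcome, as a careful person would: the job done as asked, in the order asked, and still so for the second after the job is handed in, with the robot touching nothing.
It also fails if it takes over 67 s, if anything falls off the work surface, if the arm or the gripper's body presses on something with over 40 N, if the wrist force passes 120 N, or if a joint passes its speed limit or range.

### The arm

A 6-joint arm with a two-finger parallel gripper is mounted at the origin on the work surface. World frame = base frame: x ahead of the robot, y to its left, z up, the work surface at z = 0. Lengths are in m, angles in rad, forces in N, time in s.
With the tool pointing down it reaches from about 0.225 to 0.875 m from the base axis. Payload 3.4 kg.
Tool frame: the origin (TCP) lies on the centre line of the jaws, within the pads' length; the fingertips stand 22 mm ahead of it and the grasp point (between the pads) lies 3 mm ahead of it; z points along the fingers, y is the line along which they close (so a half turn about z gives the same grasp; the last joint's range is limited). The gripper opens to 85 mm and grips with 20 to 120 N. Pads are 22 mm wide; open, the fingers measure 114 mm over their backs; the gripper's body (76 mm by 85 mm) begins 54 mm behind the grasp point. The pads swing forward as they close: fully open they stand 13 mm farther back than shut.
Start: joints at [1.215, 0.276, 1.505, -0, 1.361, -0.121], TCP at [0.134, 0.559, 0.253] pointing down, gripper open.
Joint ranges: [-2.89, 2.89], [-0.75, 2.08], [0.22, 2.7], [-1.18, 4.32], [0.11, 2.71], [-2.7, 2.7]. Speed limits (rad/s): [2.57, 2.57, 3.14, 3.14, 3.14, 3.14].

### API

Orientations are given as a unit quaternion [w, x, y, z].
In Python, from rig import readout, optics, ticket gives the robot as it stands. The module is installed in compiled form; this text tells all that it offers.
- The arm moves only by the shell command python3 -m handwheel FILE [OPENING] [FORCE], which reads ROWS from the file FILE. ROWS is 1 to 5 rows, parted by a bar, with the numbers parted by spaces; each row has 4 numbers: dx, dy, dz in m, then a turn about the tool's z in rad; each row shifts and turns the commanded pose from where the row before left it, along the tool's axes as they then stand; what a row does not reach is not made up. A row lasts 1/12 s, in which the tool goes at most 0.0417 m and 0.125 rad, less where a joint would pass 70% of its speed; a pose out of reach is approached as far as the arm can. OPENING is the finger opening in m, set as the command begins (- or left out keeps the last). The fingers move at their own pace and stop on an object; FORCE is the grip in N (left out, the last holds). Time passes only in rows, so rows that do not move let the fingers close. It prints the time, the measured TCP pose, the force, the opening and the grip force at its end. Input that does not fit is refused with a message, and nothing moves.
- readout.get_state(): the state, without advancing time (a new reading comes with each control period).
- optics.get_image(name): name is "scene" or "top" or "wrist"; returns a dict with "img" (480x640x3 uint8, red, green, blue), "camera_matrix" (3x3 intrinsics, pixels), "k1" (the pictures are not rectified: a ray, as slopes to the right and down, at radius r is drawn at 1 + k1 r^2 times it, then the intrinsics apply), "T" (4x4, takes a point from camera to world coordinates); the wrist camera has in their place "hand_eye" (4x4, takes a point from camera to tool coordinates, whose origin is the TCP and whose axes are the flange's). Camera axes: x right, y down, z forward; pixel columns grow to the right and rows downward; lengths in m; the calibration is good to about 2 mm. A picture is of the moment at which its call begins: read the wrist's pose just before it. There is no depth.
- ticket.sign_off(): hands the job in; it is judged then, once.
The state is a dict: "clock": time; "qpos": joint angles; "qd": joint speeds; "effort": joint torques, N m; "position": TCP position; "ee_rot": TCP orientation; "contact_force": force on the tool from outside, world axes, zero at the start; "moment": the same for the moment, N m; "width": finger opening in m; "gripper_force": force on a finger pad.
Only numpy, scipy, OpenCV 4.12 (cv2) and the standard library are available. Lean on these libraries where they do the work, as an engineer would, in place of code of your own. Each camera call takes 0.05 s, during which the arm holds its last target. There are 200 camera calls.

## Working session

There is one attempt and no reset: what is moved stays moved. The work goes in short steps, Python scripts to look and compute and a shell command to move; the robot and the scene stay as the last step left them, time stands still between calls to the robot, and variables do not carry over. Pictures are saved under pics/ and viewed, at most 10 in all, crops included, and the job is handed in when it is done.

```bash
mkdir -p pics
cat > h.py <<'E'
import numpy as np,cv2
from rig import readout,optics
from scipy.spatial.transform import Rotation as R
def snap(n,fn=None):
    s=readout.get_state(); d=optics.get_image(n)
    if n=="wrist":
        T=np.eye(4);q=s["ee_rot"];T[:3,:3]=R.from_quat([q[1],q[2],q[3],q[0]]).as_matrix();T[:3,3]=s["position"]
        d["T"]=T@d["hand_eye"]
    if fn: cv2.imwrite("pics/"+fn,d["img"][:,:,::-1])
    return d
def ray(d,u,v):
    K=d["camera_matrix"];x=(u-K[0,2])/K[0,0];y=(v-K[1,2])/K[1,1];r0=np.hypot(x,y);r=r0
    for _ in range(30): r=r0/(1+d["k1"]*r*r)
    f=r/r0 if r0>0 else 1
    return d["T"][:3,3],d["T"][:3,:3]@np.array([x*f,y*f,1])
def onz(d,u,v,z):
    o,w=ray(d,u,v); return o+w*(z-o[2])/w[2]
def tri(a,ua,b,ub):
    A=np.zeros((3,3));c=np.zeros(3);L=[ray(a,*ua),ray(b,*ub)]
    for o,w in L:
        w=w/np.linalg.norm(w);P=np.eye(3)-np.outer(w,w);A+=P;c+=P@o
    X=np.linalg.solve(A,c)
    return X,[np.linalg.norm(np.cross(X-o,w/np.linalg.norm(w))) for o,w in L]
E
python3 - <<'E'
from h import *
import pickle
D={n:snap(n,n+"0.png") for n in("scene","top","wrist")}
pickle.dump(D,open("d0.pkl","wb"))
for n in D: print(n,D[n]["T"].round(3),D[n]["camera_matrix"][0,0],D[n]["k1"])
s=readout.get_state();print(s["clock"],s["ee_rot"],s["contact_force"])
E
```

```text
scene [[ 0.787  0.432 -0.44   0.95 ]
 [ 0.616 -0.572  0.541 -0.374]
 [-0.018 -0.697 -0.717  0.688]
 [ 0.     0.     0.     1.   ]] 608.728931465045 0.029735873640393314
top [[ 0.021 -0.995  0.099  0.485]
 [-1.    -0.019  0.018  0.113]
 [-0.016 -0.1   -0.995  1.01 ]
 [ 0.     0.     0.     1.   ]] 604.7031704580144 -0.07425188532487155
wrist [[ 0.233  0.921  0.312  0.054]
 [ 0.972 -0.22  -0.076  0.577]
 [-0.001  0.321 -0.947  0.373]
 [ 0.     0.     0.     1.   ]] 426.61026503212696 -0.07461707965525712
0.15 [-1.66932628e-04  1.17149490e-01  9.93114026e-01 -7.06742916e-04] [ 0.02860256 -0.04735552 -0.18959277]
```

View pics/top0.png

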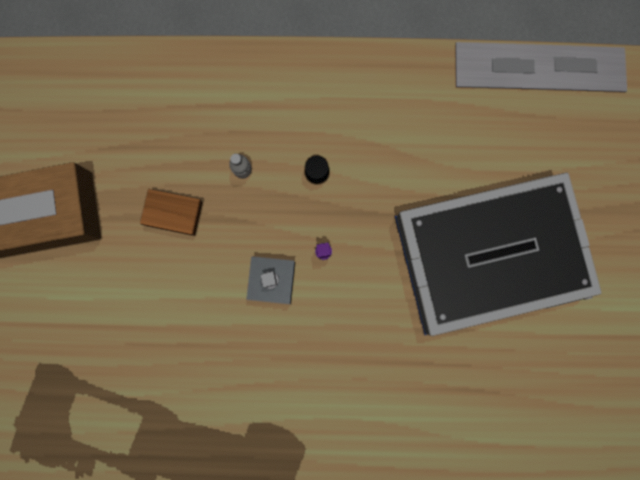

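View pics/scene0.png

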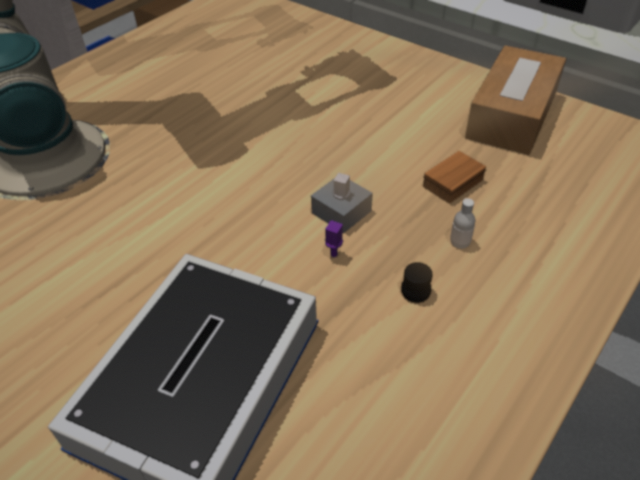

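The top view shows the pin head at (269,280) in the stand at (271,280), and the purple look-alike at (323,250). The groove is centred at (502,252), the jar at (317,169), the bottle at (240,166) and the slide box at (171,212). The scene view shows the pin at (342,185) and the groove at (191,355). Next I'll measure these with masks.

```bash
cat > m.py <<'E'
from h import *
import pickle
D=pickle.load(open("d0.pkl","rb"));t,s=D["top"],D["scene"]
def groove(d,win):
    x0,y0,x1,y1=win
    g=cv2.cvtColor(d["img"],cv2.COLOR_RGB2GRAY)[y0:y1,x0:x1]
    g=cv2.resize(g,None,fx=4,fy=4,interpolation=cv2.INTER_CUBIC)
    m=(g>80).astype(np.uint8)
    cs,h=cv2.findContours(m,cv2.RETR_CCOMP,cv2.CHAIN_APPROX_NONE)
    i=max(range(len(cs)),key=lambda i:cv2.contourArea(cs[i])if h[0][i][3]<0 else 0)
    p=cv2.boxPoints(cv2.minAreaRect(cs[i]));
    q=cv2.approxPolyDP(cv2.convexHull(cs[i]),12,True)[:,0]
    f=lambda a:(a-1.5)/4+[x0,y0]
    return f(p),f(q.astype(float))
for d,w in((t,(455,228,550,276)),(s,(150,308,232,402))):
    p,q=groove(d,w);print(q.round(1).tolist()); 
    X=np.array([onz(d,*c,0.072)[:2] for c in q]);print(X.round(4).tolist(),X.mean(0))
def head(d,win):
    x0,y0,x1,y1=win
    hsv=cv2.cvtColor(d["img"],cv2.COLOR_RGB2HSV)[y0:y1,x0:x1];print(hsv[...,2][::2,::2])
head(t,(244,252,298,306)); head(s,(328,170,358,205))
E
python3 m.py
python3 -c "
import cv2
a=cv2.imread('pics/top0.png')[240:310,235:345];b=cv2.imread('pics/scene0.png')[165:265,300:385]
import numpy as np
a=cv2.resize(a,(550,350),interpolation=2);b=cv2.resize(b,(250,294));b=cv2.resize(cv2.imread('pics/scene0.png')[165:265,300:350],(175,350));cv2.imwrite('pics/z.png',np.hstack([a,b]))"
```

```text
[[535.9, 238.4], [537.1, 250.6], [467.1, 265.9], [466.1, 253.6]]
[[0.5915, -0.2105], [0.5723, -0.2122], [0.5464, -0.1018], [0.5655, -0.1003]] [ 0.56892715 -0.156178  ]
[[222.6, 318.1], [173.6, 395.6], [158.1, 391.1], [207.9, 315.4]]
[[0.562, -0.0983], [0.594, -0.2086], [0.5757, -0.2154], [0.5442, -0.1065]] [ 0.56896893 -0.15723492]
[[135 134 134 135 135 114 104 117 123 123 122 123 124 125 133 133 133 133
  132 134 134 135 135 136 135 135 135]
 [135 134 135 136 131 106  88  90  90  91  90  90  91  93 101 103 103 103
  103 102 117 126 134 134 133 134 135]
 [135 135 134 131 108  91  88  88  88  89  88  89  89  90  90  90  90  90
   88  91  91  94 102 103 102 106 130]
 [135 135 135 122  92  91  90  89  90  87  87  87  87  89  90  89  91  91
   90  91  90  92  92  90  90 103 135]
 [135 135 135 118  92  91  92  92  93  93  93  91  93  93  93  92  92  91
   91  90  90  89  89  89  90 102 133]
 [134 135 135 111  92  93  91  92  94  94  94  94  94  94  93  95  95  94
   95  95  96  95  95  96  95  76 126]
 [135 134 135 108  93  94  92  92  93  93  93  93  94  93  95  96  96  94
   94  96  96 
[... 2720 characters left out ...]
8 165]
 [120 116 114 102  99 100 102 104 106  98  97 113 117 121 130]
 [115 115 113 100  97  99 100  99 100  96  97 113 118 117 117]
 [114 115 112 100  96  97  99  99  98  95  96 113 116 116 117]
 [114 113 109  99  94  96  97  97  96  93  98 111 115 116 116]
 [112 111 108  99  93  94  95  96  95  92 103 104 109 112 115]
 [110 111 108 108 103  96  95  94  94  97 104  94  95 106 114]
 [110 110 108 105 118 119 117 102  94 100  94  90  97 109 113]
 [109 110 110 107  99 105 111 100  92  91  87  89 103 114 113]
 [109 109 109 109 109 106 102 101 106  99  91  97 111 113 114]
 [109 110 108 108 108 110 110 111 111 110 108 109 113 112 112]
 [106 109 108 108 109 109 110 110 111 110 111 111 112 111 105]]
```

View pics/z.png

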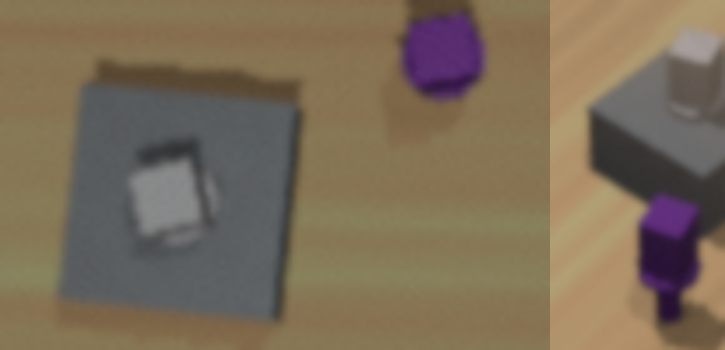

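The zoom shows the pin's head slightly turned relative to the stand. The purple one stands upright about 85 mm away.

```bash
cat > m2.py <<'E'
from h import *
import pickle
D=pickle.load(open("d0.pkl","rb"));t,s=D["top"],D["scene"]
def topface(d,win,th):
    x0,y0,x1,y1=win
    g=cv2.cvtColor(d["img"],cv2.COLOR_RGB2GRAY)[y0:y1,x0:x1]
    g=cv2.resize(g,None,fx=4,fy=4,interpolation=cv2.INTER_CUBIC)
    cs,_=cv2.findContours((g>th).astype(np.uint8),0,cv2.CHAIN_APPROX_NONE);c=max(cs,key=cv2.contourArea)
    r=cv2.minAreaRect(c);f=lambda a:(np.array(a)-1.5)/4+[x0,y0]
    return f(r[0]),f(cv2.boxPoints(r))
a,ca=topface(t,(258,264,282,294),115)
sg=s["img"][172:192,332:354]
lab=cv2.cvtColor(sg,cv2.COLOR_RGB2HSV);print((lab[::2,::2,1]))
print(a,ca)
for b in((342.5,179),(343.5,179)):print(tri(t,a,s,b))
X=np.array([onz(t,*c,0.074)[:2] for c in ca]);print(X.round(4),X.mean(0))
e=np.diff(np.vstack([X,X[:1]]),axis=0);print(np.degrees(np.arctan2(e[:,1],e[:,0])),np.linalg.norm(e,axis=1))
E
python3 m2.py
```

```text
[[ 93  89  87  72  72  81  87  94  97  97  97]
 [ 89  87  69  31  28  37  49  64  81  95  97]
 [ 90  82  41  20  18  20  20  23  36  87  99]
 [ 79  49  21  18  18  18  19  19  36  93 100]
 [ 43  26  22  21  19  18  20  24  50  66  87]
 [ 26  43  48  37  31  25  24  36  57  34  40]
 [ 22  43  52  51  50  47  46  55  55  29  22]
 [ 20  38  50  49  48  49  51  56  55  27  24]
 [ 18  38  48  47  46  49  47  56  53  27  20]
 [ 16  36  46  45  45  45  48  55  47  28  22]]
[267.62875462 279.04077339] [[260.30847597 274.54560184]
 [272.1378746  271.72907829]
 [274.94903374 283.53594589]
 [263.11963463 286.35246849]]
(array([0.51995098, 0.20824376, 0.06835625]), [np.float64(2.47572317490137e-05), np.float64(2.4757231748973236e-05)])
(array([0.52054117, 0.20877377, 0.068176  ]), [np.float64(0.0007479790633012626), np.float64(0.0007479790633012486)])
[[0.5265 0.2193]
 [0.5312 0.201 ]
 [0.513  0.1961]
 [0.5083 0.2144]] [0.51976812 0.20769436]
[ -75.4141888  -165.00365627  104.59339891   15.10541093] [0.01888418 0.01884209 0.01884829 0.01884488]
```

```bash
echo '-0.032 -0.018 0 0 | -0.032 -0.018 0 0 | -0.032 -0.018 0 0 | -0.032 -0.018 0 0 | -0.032 -0.018 0 0' > next.json && python3 -m handwheel next.json 0.05 40
echo '-0.032 -0.018 0 0 | -0.032 -0.018 0 0 | -0.032 -0.018 0 0 | -0.032 -0.018 0 0 | -0.032 -0.018 0 0' > next.json && python3 -m handwheel next.json
echo '-0.032 -0.018 0.01 0 | -0.032 -0.018 0.01 0 | -0.032 -0.018 0.01 0 | -0.032 -0.018 0.01 0 | -0.009 0 0.01 0' > next.json && python3 -m handwheel next.json
echo '0 0 0 0.12 | 0 0 0 0.12 | 0 0 0 0.12 | 0 0 0 0.12 | 0 0 0 0.12' > next.json && python3 -m handwheel next.json
echo '0 0 0 0.12 | 0 0 0 0.12 | 0 0 0 0.12 | 0 0 0 0.113 | 0 0 0 0' > next.json && python3 -m handwheel next.json
cat > w.py <<'E'
from h import *
import sys,pickle
d=snap("wrist",sys.argv[1]+".png");pickle.dump(d,open(sys.argv[1]+".pkl","wb"))
s=readout.get_state();q=s["ee_rot"];M=R.from_quat([q[1],q[2],q[3],q[0]]).as_matrix()
print(s["clock"],s["position"].round(4) if hasattr(s["position"],"round") else s["position"],M.round(4).tolist(),s["contact_force"])
E
python3 w.py w1
```

```text
clock: 0.57
position: [0.2691, 0.4331, 0.253]
ee_rot: [-0.0, 0.117, 0.993, -0.0]
contact_force: [-0.2, -0.2, 0.3]
width: 0.0499
gripper_force: 0.0
clock: 0.98
position: [0.404, 0.3082, 0.2532]
ee_rot: [-0.0, 0.117, 0.993, -0.0]
contact_force: [-0.3, 0.5, 0.2]
width: 0.05
gripper_force: 0.0
clock: 1.4
position: [0.5234, 0.2037, 0.2025]
ee_rot: [0.001, 0.119, 0.993, -0.001]
contact_force: [-1.5, -0.2, 0.1]
width: 0.0498
gripper_force: 0.0
clock: 1.82
position: [0.5192, 0.2082, 0.2028]
ee_rot: [-0.001, 0.408, 0.913, -0.0]
contact_force: [0.2, -0.3, 0.5]
width: 0.05
gripper_force: 0.0
clock: 2.23
position: [0.5191, 0.2082, 0.2029]
ee_rot: [-0.0, 0.609, 0.793, -0.0]
contact_force: [-0.6, 0.1, -0.1]
width: 0.05
gripper_force: 0.0
2.2833 [0.5192 0.2082 0.203 ] [[-0.2625, 0.9649, -0.0008], [0.9649, 0.2625, 0.0001], [0.0003, -0.0007, -1.0]] [ 1.26475055 -0.52820412 -0.59943436]
```

View pics/w1.png

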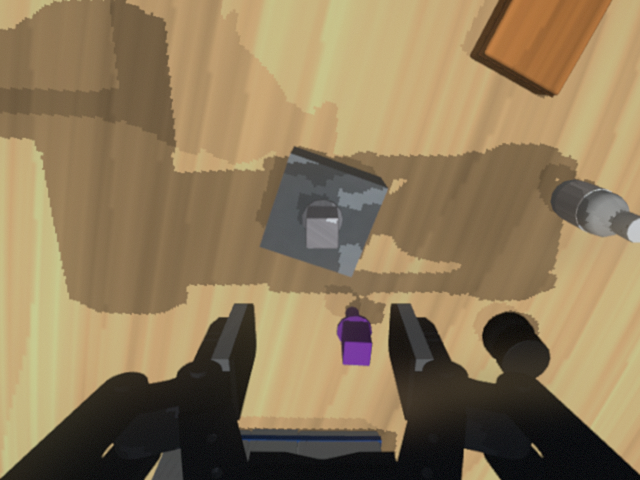

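The wrist view shows the pin head's top face, about 32 px square, at (322,234). It is aligned with the jaws and centred between them. The purple pin is at (355,345).

Run:
```python
from h import *
import pickle
d=pickle.load(open("w1.pkl","rb"));t=pickle.load(open("d0.pkl","rb"))["top"]
g=cv2.cvtColor(d["img"],cv2.COLOR_RGB2GRAY);x0,y0=295,190
print(g[196:256:4,300:346:3])
c=[(307,218.5),(338,218.5),(338,248.5),(307,248.5)]
print("tri",tri(t,(267.63,279.04),d,(322.5,233.5)))
print(onz(d,322.5,233.5,.074), onz(d,322.5,233.5,.068))
```

```text
[[ 73  72  72  72  71  73  71  74  71  82  89  89  91 114 132 132]
 [ 75  70  71  71  69  74  80  85  88  78  77  85  86 116 131 132]
 [ 70  71  69  74  95  99  98  98  97  97  96 120  78 130 132 133]
 [ 73  71  86  69  72  69  69  71  69  70  69  69  78  87  89  90]
 [ 73  80  89  70  71  72  71  72  73  71  72  72  71 123  88  90]
 [ 71  95  83  70  70  71  69  71  69  67  70  69  69 123  97  89]
 [ 68  94 103 135 136 135 136 141 138 195 203 203 185 116 103  86]
 [ 80  92 107 136 132 132 134 135 134 138 137 137 138 117  90  88]
 [ 87  84 103 136 139 134 133 134 136 134 137 138 139 108  88  86]
 [ 87  88 105 135 134 135 137 136 133 131 136 134 136  84  89  88]
 [ 87  88 108 137 136 136 134 136 139 135 133 132 136  89  89  89]
 [ 87  88 106 136 138 138 136 137 137 136 137 137 132  89  90  89]
 [ 88  88 104 134 134 136 137 138 136 136 135 136 138  89  92  92]
 [ 88  89  91 111 110 103 104 106 106 105 107 108 107 109 130 131]
 [ 89  89  89  88  89  88  88  88  89  89  90  88  89 109 130 129]]
tri (array([0.51974355, 0.20729158, 0.078092  ]), [np.float64(0.0001342837521914909), np.float64(0.00013428375219161934)])
[0.52023435 0.20598408 0.074     ] [0.52075786 0.20404689 0.068     ]
```

```bash
echo '-0.0012 0 0.033 0 | 0 0 0.033 0 | 0 0 0.03 0 | 0 0 0.02 0 | 0 0 0.01 0' > next.json && python3 -m handwheel next.json
echo '0 0 0.006 0 | 0 0 0 0' > next.json && python3 -m handwheel next.json
echo '0 0 0 0 | 0 0 0 0 | 0 0 0 0 | 0 0 0 0 | 0 0 0 0' > next.json && python3 -m handwheel next.json 0 50
echo '0 0 0 0 | 0 0 0 0' > next.json && python3 -m handwheel next.json
```

```text
clock: 2.7
position: [0.5178, 0.2063, 0.0743]
ee_rot: [-0.002, 0.607, 0.795, -0.002]
contact_force: [0.4, -0.2, -0.7]
width: 0.05
gripper_force: 0.0
clock: 2.87
position: [0.5197, 0.2067, 0.0706]
ee_rot: [-0.0, 0.608, 0.794, -0.001]
contact_force: [0.5, 0.4, -0.3]
width: 0.05
gripper_force: 0.0
clock: 3.28
position: [0.5209, 0.207, 0.0729]
ee_rot: [0.001, 0.608, 0.794, 0.001]
contact_force: [-0.9, -0.0, 5.9]
width: 0.0188
gripper_force: 50.0
clock: 3.45
position: [0.5209, 0.207, 0.0729]
ee_rot: [0.001, 0.608, 0.794, 0.001]
contact_force: [-0.4, -0.0, 6.5]
width: 0.0187
gripper_force: 50.0
```

```bash
echo '0 0 -0.01 0 | 0 0 -0.01 0 | 0 0 -0.015 0 | 0 0 -0.015 0 | 0 0 0 0' > next.json && python3 -m handwheel next.json
echo '0 0 -0.03 0 | 0 0 -0.03 0 | 0 0 -0.03 0 | 0 0 0 0 | 0 0 0 0' > next.json && python3 -m handwheel next.json
python3 w.py w2
```

```text
clock: 3.87
position: [0.5221, 0.2073, 0.1249]
ee_rot: [0.002, 0.608, 0.794, 0.003]
contact_force: [0.7, 0.3, -0.2]
width: 0.0193
gripper_force: 49.2
clock: 4.28
position: [0.5208, 0.207, 0.213]
ee_rot: [0.001, 0.608, 0.794, 0.002]
contact_force: [0.0, -0.6, -1.7]
width: 0.0186
gripper_force: 49.4
4.3333 [0.5197 0.2066 0.2113] [[-0.26, 0.9656, 0.0003], [0.9656, 0.26, 0.0002], [0.0001, 0.0003, -1.0]] [-0.62789851  0.16236337 -1.37731928]
```

View pics/w2.png

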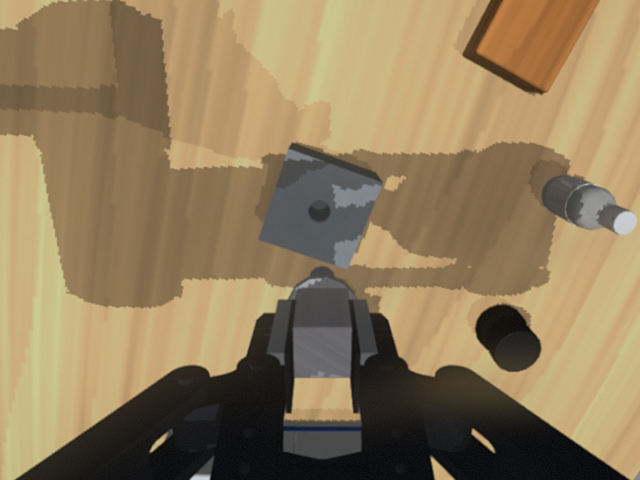

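The pin is gripped upright. Its tip shows at (320,271), and the stand's hole is empty at (319,211). Next I'll move past the groove so the wrist camera can see it.

```bash
echo '-0.036 -0.004 0 0 | -0.036 -0.004 0 0 | -0.036 -0.004 0 0 | -0.036 -0.004 0 0 | -0.036 -0.004 0 0' > next.json && python3 -m handwheel next.json
echo '-0.036 -0.004 0 0 | -0.036 -0.004 0 0 | -0.036 -0.004 0 0 | -0.036 -0.004 0 0 | -0.036 -0.004 0 0' > next.json && python3 -m handwheel next.json
echo '-0.036 -0.004 0 0 | -0.028 -0.004 0 0 | 0 0 0 0 | 0 0 0 0' > next.json && python3 -m handwheel next.json
python3 w.py w3
```

```text
clock: 4.75
position: [0.546, 0.0263, 0.209]
ee_rot: [-0.002, 0.608, 0.794, -0.001]
contact_force: [0.7, 0.4, -1.0]
width: 0.0191
gripper_force: 49.3
clock: 5.17
position: [0.5736, -0.1527, 0.2088]
ee_rot: [-0.002, 0.608, 0.794, -0.001]
contact_force: [0.7, -0.2, -0.9]
width: 0.0189
gripper_force: 49.3
clock: 5.5
position: [0.5827, -0.2164, 0.2085]
ee_rot: [-0.002, 0.609, 0.793, -0.0]
contact_force: [0.9, 0.4, -2.0]
width: 0.0191
gripper_force: 49.3
5.55 [ 0.5826 -0.215   0.2089] [[-0.2586, 0.966, -0.004], [0.966, 0.2586, 0.0029], [0.0038, -0.0032, -1.0]] [ 0.04770473  0.65008697 -0.94904452]
```

View pics/w3.png

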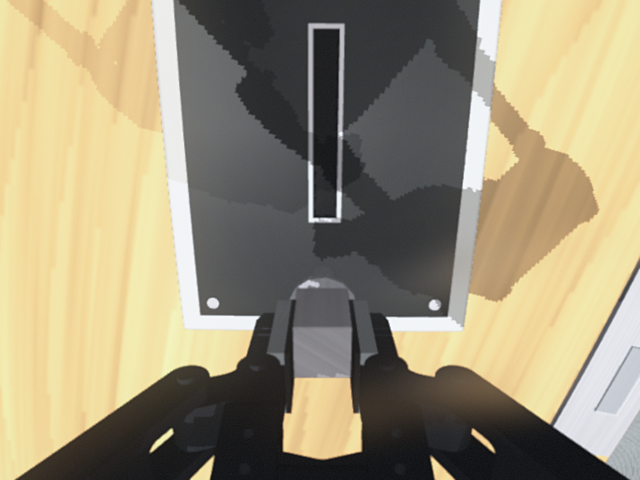

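The wrist view shows the groove running nearly vertically. Its inner black floor has corners at about (313.5,28), (338,28), (336,217) and (314,217).

Run:
```python
from h import *
import pickle
d=pickle.load(open("w3.pkl","rb"));t=pickle.load(open("d0.pkl","rb"))
g=cv2.cvtColor(d["img"],cv2.COLOR_RGB2GRAY)
for r in(40,80,100,185,205):print(r,g[r,304:348])
print(g[18:34,326],g[210:226,324])
m=(g>120).astype(np.uint8)[10:240,290:360]
cs,h=cv2.findContours(m,cv2.RETR_EXTERNAL,cv2.CHAIN_APPROX_NONE);c=max(cs,key=cv2.contourArea)
q=cv2.approxPolyDP(cv2.convexHull(c),5,True)[:,0]+[290,10];print(q.tolist())
for z in(.072,):
  P=np.array([onz(d,*p,z)[:2] for p in q]);print(P.round(4).tolist(),P.mean(0))
# tip in tool frame from w2
e=pickle.load(open("w2.pkl","rb"));H=e["hand_eye"];e2=dict(e,T=H)
for px in((320,271),(321,300)):
  for z in(.052,.063):
    o,w=ray(e2,*px);print(px,z,(o+w*(z-o[2])/w[2]).round(4))
gg=cv2.cvtColor(e["img"],cv2.COLOR_RGB2GRAY)
for r in(268,272,276,330,360):print(r,gg[r,280:364:2])
```

```text
40 [ 53  55  50  77 141 184 189 184 154  95  42  29  32  33  34  31  33  32
  32  29  31  31  31  33  31  32  32  30  31  31  33  34  30  25  31 100
 178 192 191 179 110  58  51  53]
80 [ 56  53  48  77 144 183 190 183 150  89  38  26  31  30  33  32  33  31
  34  34  31  33  28  33  32  30  32  34  32  33  31  32  31  23  84 166
 190 190 182 128  71  53  55  55]
100 [ 54  50  48  78 146 184 190 181 150  90  38  29  32  32  30  32  33  33
  31  33  32  32  32  32  32  35  33  30  32  32  33  31  27  47 109 171
 187 191 180 118  63  53  54  56]
185 [ 78  76  73  89 159 231 246 245 208 116  41  26  39  46  45  45  44  46
  43  44  45  43  41  42  43  43  39  36  37  29  28  21  59 120 145 147
 141 105  57  39  47  48  48  47]
205 [ 76  75  78  95 160 232 245 245 206 118  53  45  51  51  49  52  49  48
  51  47  48  46  51  48  48  48  45  47  48  47  40  42 121 223 246 246
 232 163  95  79  82  84  82  83]
[ 53  56  54  52  65 121 169 189 190 181 126  57  28  30  33  31] [ 48  48  46  44  42  34  29 103 208 238 216 181 135  73  50  54]
[[343, 24], [341, 217], [308, 222], [308, 24]]
[[0
[... 451 characters left out ...]
 [125 122 121 119 121 126 127 128 126 125 120 119 120 116 118 100  65  65
  70  69  71  69  70  71  70  69  73 112 117 115 117 117 117 118 117 117
 116 118 118 118 119 119]
276 [124 122 119 121 124 126 128 126 126 124 122 119 118 114  98  75  75  74
  74  71  71  72  74  78  72  72  69  83 110 116 118 118 117 116 117 118
 118 118 117 118 116 116]
330 [ 68  65  67  62  35  30  61 102 104 103 105 104 106 105 106 104 104 106
 106 105 108 108 108 107 108 107 106 102 105 105 104 105 103 106 106 104
  53  25  30  63  64  64]
360 [ 93  93  64  32  30  28  34 100 108 111 108 109 109 106 107 105 104 107
 105 107 104 103 106 110 107 109 107 106 104 104 104 103 103 102 103  91
  21  24  31  25  74  97]
```

Run:
```python
from h import *
import pickle
d=pickle.load(open("w3.pkl","rb"));e2=dict(d,T=d["hand_eye"])
Zc=.2089-.072
for p in((325.9,40),(325.4,100),(324.4,205),(326,22.8),(324.3,222.3)):
    o,w=ray(e2,*p);print(p,"tool",(o+w*(Zc-o[2])/w[2]).round(4),"world",onz(d,*p,.072).round(4))
e=pickle.load(open("w2.pkl","rb"));e2=dict(e,T=e["hand_eye"])
for px in((322.3,266),(322.3,272)):
    o,w=ray(e2,*px);print(px,(o+w*(.062-o[2])/w[2]).round(4))
```

```text
(325.9, 40) tool [0.1089 0.0025 0.1369] world [ 0.5565 -0.1102  0.072 ]
(325.4, 100) tool [0.0764 0.0023 0.1369] world [ 0.5647 -0.1417  0.072 ]
(324.4, 205) tool [0.0135 0.0018 0.1369] world [ 0.5803 -0.2025  0.072 ]
(326, 22.8) tool [0.1179 0.0025 0.1369] world [ 0.5542 -0.1014  0.072 ]
(324.3, 222.3) tool [0.0023 0.0018 0.1369] world [ 0.5832 -0.2133  0.072 ]
(322.3, 266) [0.004  0.0004 0.062 ]
(322.3, 272) [0.001  0.0004 0.062 ]
```

```bash
echo '0.021 0.002 0 0 | 0 0 0.02 0 | 0 0 0.02 0 | 0 0 0.01 0 | 0 0 0 0' > next.json && python3 -m handwheel next.json
echo '0 0 0.01 0 | 0 0 0.005 0 | 0 0 0 0 | 0 0 0 0' > next.json && python3 -m handwheel next.json
python3 w.py w4; python3 -c "
import cv2;cv2.imwrite('pics/w4c.png',cv2.resize(cv2.imread('pics/w4.png')[60:400,220:430],None,fx=1.7,fy=1.7))"
```

```text
clock: 5.97
position: [0.578, -0.192, 0.1581]
ee_rot: [-0.004, 0.608, 0.794, -0.001]
contact_force: [-0.4, -0.2, -0.8]
width: 0.019
gripper_force: 49.3
clock: 6.3
position: [0.5804, -0.1944, 0.1464]
ee_rot: [0.0, 0.608, 0.794, 0.0]
contact_force: [0.5, -0.0, -0.2]
width: 0.0189
gripper_force: 49.3
6.35 [ 0.5806 -0.1946  0.1467] [[-0.2599, 0.9656, 0.0008], [0.9656, 0.2599, -0.0003], [-0.0005, 0.0007, -1.0]] [-0.86497995  0.09032833 -0.67551911]
```

View pics/w4c.png

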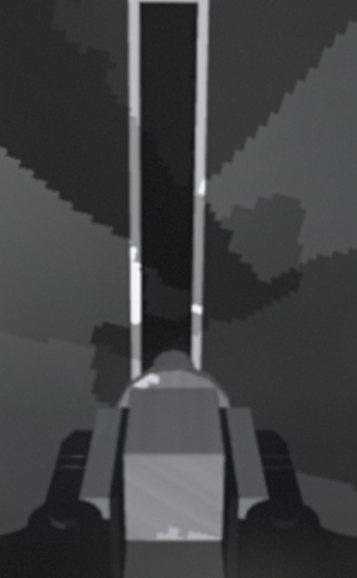

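In the crop, the tip at about x=172 lies right of the groove's centre line at about x=166. I'll measure that offset.

Run:
```python
from h import *
import pickle
d=pickle.load(open("w4.pkl","rb"));e=dict(d,T=d["hand_eye"]);g=cv2.cvtColor(d["img"],cv2.COLOR_RGB2GRAY).astype(float)
for r in(90,130,240,255,265,268,272,276):print(r,g[r,294:346].astype(int).tolist())
```

```text
90 [56, 96, 155, 189, 190, 190, 184, 149, 79, 31, 29, 35, 32, 39, 34, 34, 34, 36, 33, 32, 32, 36, 35, 32, 35, 34, 35, 34, 33, 35, 33, 36, 32, 34, 35, 37, 36, 34, 34, 33, 26, 83, 164, 194, 195, 191, 188, 161, 100, 60, 54, 55]
130 [42, 71, 118, 145, 148, 151, 165, 149, 92, 39, 28, 30, 32, 31, 30, 35, 32, 34, 32, 31, 34, 33, 36, 33, 35, 35, 34, 34, 36, 36, 35, 33, 35, 33, 35, 33, 36, 35, 35, 29, 61, 132, 180, 192, 193, 189, 163, 108, 65, 53, 56, 54]
240 [70, 63, 115, 215, 243, 243, 245, 244, 185, 81, 19, 22, 35, 38, 38, 41, 39, 36, 36, 39, 37, 37, 36, 35, 39, 36, 37, 38, 35, 36, 37, 37, 35, 33, 36, 34, 30, 30, 103, 206, 243, 242, 232, 214, 160, 85, 40, 38, 42, 39, 42, 39]
255 [39, 33, 63, 118, 143, 147, 147, 141, 106, 54, 23, 24, 24, 23, 24, 27, 27, 24, 25, 28, 25, 26, 25, 25, 29, 27, 26, 27, 27, 27, 26, 28, 25, 27, 29, 25, 22, 26, 64, 120, 142, 143, 150, 155, 120, 67, 51, 52, 54, 52, 52, 52]
265 [40, 39, 53, 99, 134, 143, 148, 141, 107, 53, 26, 26, 26, 26, 28, 26, 29, 28, 30, 24, 28, 29, 31, 34, 33, 38, 42, 46, 47, 43, 39, 34, 34, 32, 32, 34, 29, 36, 89, 153, 181, 185, 183, 163, 111, 62, 51, 53, 52, 56, 51, 55]
268 [40, 39, 54, 99, 134, 143, 146, 142, 105, 55, 30, 29, 30, 30, 29, 31, 31, 32, 35, 48, 63, 75, 80, 81, 80, 80, 79, 81, 81, 82, 82, 83, 82, 81, 76, 63, 43, 44, 96, 158, 182, 185, 182, 153, 101, 61, 52, 55, 54, 52, 54, 55]
272 [51, 48, 68, 125, 167, 179, 177, 166, 122, 64, 29, 32, 33, 33, 34, 35, 51, 69, 76, 79, 80, 81, 80, 83, 79, 79, 81, 82, 82, 83, 81, 82, 81, 82, 81, 82, 79, 75, 89, 135, 172, 184, 179, 147, 93, 57, 51, 54, 53, 56, 56, 55]
276 [50, 46, 67, 123, 167, 179, 185, 178, 134, 66, 30, 31, 35, 48, 62, 75, 84, 85, 83, 84, 82, 84, 83, 83, 82, 82, 82, 82, 80, 82, 85, 88, 84, 84, 83, 80, 81, 81, 75, 83, 116, 151, 167, 143, 91, 57, 51, 53, 54, 55, 57, 53]
```

```bash
echo '0 -0.002 0.005 0 | 0 0 0.005 0 | 0 0 0 0 | 0 0 0 0' > next.json && python3 -m handwheel next.json
echo '0 0 0.002 0 | 0 0 0.002 0 | 0 0 0 0' > next.json && python3 -m handwheel next.json|grep -E 'pos|cont'
echo '0 0 0.001 0 | 0 0 0.001 0 | 0 0 0 0' > next.json && python3 -m handwheel next.json|grep -E 'pos|cont'
```

```text
clock: 6.68
position: [0.578, -0.1949, 0.1359]
ee_rot: [-0.0, 0.608, 0.794, -0.0]
contact_force: [0.1, 0.7, -0.9]
width: 0.0189
gripper_force: 49.3
position: [0.5782, -0.1949, 0.1319]
contact_force: [-0.6, -0.9, -0.3]
position: [0.5785, -0.195, 0.1309]
contact_force: [-1.1, 0.1, 2.6]
```

```bash
echo '0 0 0.001 0 | 0.002 0 0 0 | 0.002 0 0 0' > next.json && python3 -m handwheel next.json|grep -E 'pos|cont'
echo '0.002 0 0 0 | 0.002 0 0 0' > next.json && python3 -m handwheel next.json|grep -E 'pos|cont'
echo '0.002 0 0 0 | 0.002 0 0 0' > next.json && python3 -m handwheel next.json|grep -E 'pos|cont'
echo '0.002 0 0 0 | 0.002 0 0 0' > next.json && python3 -m handwheel next.json|grep -E 'pos|cont'
```

```text
position: [0.5784, -0.1931, 0.1309]
contact_force: [0.7, -3.4, 5.6]
position: [0.5779, -0.1891, 0.1308]
contact_force: [0.9, -3.9, 4.9]
position: [0.5771, -0.1852, 0.1308]
contact_force: [1.4, -4.0, 4.7]
position: [0.5762, -0.1813, 0.1308]
contact_force: [0.8, -4.3, 5.0]
```

```bash
for i in 1; do
echo '0.002 0 0 0 | 0.002 0 0 0' > next.json && python3 -m handwheel next.json|grep -E 'pos|cont'
echo '0.002 0 0 0 | 0.002 0 0 0' > next.json && python3 -m handwheel next.json|grep -E 'pos|cont'
echo '0.002 0 0 0 | 0.002 0 0 0' > next.json && python3 -m handwheel next.json|grep -E 'pos|cont'
echo '0.002 0 0 0 | 0.002 0 0 0' > next.json && python3 -m handwheel next.json|grep -E 'pos|cont'; done
```

```text
position: [0.5752, -0.1775, 0.1308]
contact_force: [0.7, -3.3, 5.2]
position: [0.5741, -0.1736, 0.1308]
contact_force: [1.0, -4.2, 4.9]
position: [0.5731, -0.1697, 0.1308]
contact_force: [1.5, -3.1, 4.3]
position: [0.5721, -0.1658, 0.1308]
contact_force: [0.5, -4.4, 5.1]
```

```bash
echo '0.002 0 0 0 | 0.002 0 0 0' > next.json && python3 -m handwheel next.json|grep -E 'pos|cont'
echo '0.002 0 0 0 | 0.002 0 0 0' > next.json && python3 -m handwheel next.json|grep -E 'pos|cont'
echo '0.002 0 0 0 | 0.002 0 0 0' > next.json && python3 -m handwheel next.json|grep -E 'pos|cont'
echo '0.002 0 0 0 | 0.002 0 0 0' > next.json && python3 -m handwheel next.json|grep -E 'pos|cont'
```

```text
position: [0.5711, -0.1619, 0.1308]
contact_force: [0.8, -3.8, 5.1]
position: [0.57, -0.1581, 0.1308]
contact_force: [1.4, -4.3, 4.9]
position: [0.5682, -0.1532, 0.1302]
contact_force: [0.1, -0.6, 0.2]
position: [0.5654, -0.1483, 0.1286]
contact_force: [0.9, -5.6, -0.2]
```

The tip has dropped about 2.2 mm and is now held by the far wall of the bore, so the socket is found. I'll ease back to unload the sideways force.

```bash
echo '-0.002 0 0 0 | -0.001 0 0 0 | 0 0 0 0' > next.json && python3 -m handwheel next.json|grep -E 'pos|cont'
echo '-0.001 0 0 0 | 0 0 0 0' > next.json && python3 -m handwheel next.json|grep -E 'pos|cont'
echo '-0.001 0 0 0 | 0 0 0 0' > next.json && python3 -m handwheel next.json|grep -E 'pos|cont'
```

```text
position: [0.5659, -0.1509, 0.1285]
contact_force: [-0.4, 0.7, -0.2]
position: [0.5666, -0.1524, 0.1288]
contact_force: [-0.2, 0.4, -0.9]
position: [0.5671, -0.1535, 0.1291]
contact_force: [0.2, -0.3, -2.2]
```

```bash
echo '0.001 0 0.001 0 | 0 0 0.001 0 | 0 0 0.001 0 | 0 0 0 0' > next.json && python3 -m handwheel next.json|grep -E 'pos|cont'
echo '0 0 0.001 0 | 0 0 0.001 0 | 0 0 0 0' > next.json && python3 -m handwheel next.json|grep -E 'pos|cont'
```

```text
position: [0.567, -0.1524, 0.1262]
contact_force: [0.7, -0.6, -0.8]
position: [0.5669, -0.1524, 0.1241]
contact_force: [0.3, 0.2, -1.3]
```

```bash
echo '0 0 0.002 0 | 0 0 0.002 0 | 0 0 0 0' > next.json && python3 -m handwheel next.json|grep -E 'pos|cont'
echo '0 0 0.002 0 | 0 0 0.002 0 | 0 0 0 0' > next.json && python3 -m handwheel next.json|grep -E 'pos|cont'
echo '0 0 0.002 0 | 0 0 0.002 0 | 0 0 0 0' > next.json && python3 -m handwheel next.json|grep -E 'pos|cont'
echo '0 0 0.002 0 | 0 0 0.001 0 | 0 0 0 0' > next.json && python3 -m handwheel next.json|grep -E 'pos|cont'
```

```text
position: [0.5668, -0.1524, 0.1198]
contact_force: [0.2, -0.2, -0.7]
position: [0.5668, -0.1523, 0.1158]
contact_force: [0.5, 0.1, -1.2]
position: [0.5668, -0.1523, 0.1118]
contact_force: [0.3, 0.4, -1.1]
position: [0.5669, -0.1524, 0.109]
contact_force: [1.0, 0.1, -1.2]
```

```bash
echo '0 0 0.001 0 | 0 0 0.001 0 | 0 0 0.001 0 | 0 0 0 0' > next.json && python3 -m handwheel next.json|grep -E 'pos|cont'
echo '0 0 0.001 0 | 0 0 0 0' > next.json && python3 -m handwheel next.json|grep -E 'pos|cont'
echo '0 0 0.001 0 | 0 0 0 0' > next.json && python3 -m handwheel next.json|grep -E 'pos|cont'
echo '0 0 0.001 0 | 0 0 0 0' > next.json && python3 -m handwheel next.json|grep -E 'pos|cont'
```

```text
position: [0.5669, -0.1524, 0.1061]
contact_force: [0.5, 0.2, -0.7]
position: [0.5669, -0.1524, 0.1051]
contact_force: [-0.0, 0.0, -0.7]
position: [0.5669, -0.1524, 0.1049]
contact_force: [-1.3, 1.4, 4.0]
position: [0.5669, -0.1524, 0.1049]
contact_force: [-3.7, 1.8, 9.5]
```

The shoulder is down: z stops at 0.1049 and the force rises. I'll relieve the load, then release.

```bash
echo '0 0 -0.001 0 | 0 0 0 0' > next.json && python3 -m handwheel next.json|grep -E 'pos|cont'
echo '0 0 0 0 | 0 0 0 0 | 0 0 0 0 | 0 0 0 0 | 0 0 0 0' > next.json && python3 -m handwheel next.json 0.05
echo '0 0 -0.01 0 | 0 0 -0.02 0 | 0 0 -0.03 0 | 0 0 -0.03 0 | 0 0 -0.03 0' > next.json && python3 -m handwheel next.json
echo '-0.03 0 0 0 | -0.03 0 0 0 | 0 0 0 0 | 0 0 0 0' > next.json && python3 -m handwheel next.json
python3 w.py w5
python3 - <<'E'
from h import *
t=snap("top","t5.png")["img"];s=snap("scene","s5.png")["img"];w=cv2.imread("pics/w5.png")[:,:,::-1]
a=cv2.resize(t[140:290,130:550],(420*1,150));b=cv2.resize(s[150:420,80:480],(400,270))
c=np.zeros((580,800,3),np.uint8);c[:270,:400]=b;c[:150,400:800]=a[:,20:];c[280:580,:400]=cv2.resize(w,(400,300));c[280:580,400:800]=cv2.resize(s[290:400,130:277],(400,300))
cv2.imwrite("pics/fin.png",c[:,:,::-1])
E
```

```text
position: [0.5669, -0.1524, 0.1049]
contact_force: [-1.7, 0.8, 5.6]
clock: 12.85
position: [0.5669, -0.1525, 0.104]
ee_rot: [-0.0, 0.608, 0.794, -0.0]
contact_force: [-0.7, 0.1, -1.1]
width: 0.0496
gripper_force: 0.0
clock: 13.27
position: [0.5667, -0.1524, 0.2261]
ee_rot: [0.0, 0.608, 0.794, 0.0]
contact_force: [1.1, -0.3, -0.6]
width: 0.0501
gripper_force: 0.0
clock: 13.6
position: [0.5827, -0.2117, 0.2248]
ee_rot: [0.0, 0.609, 0.793, 0.0]
contact_force: [-0.1, 0.2, -0.6]
width: 0.0502
gripper_force: 0.0
13.65 [ 0.5823 -0.2106  0.2244] [[-0.2588, 0.9659, -0.0003], [0.9659, 0.2588, 0.0008], [0.0008, -0.0001, -1.0]] [ 0.23515087 -0.02834239  0.22305628]
```

View pics/fin.png

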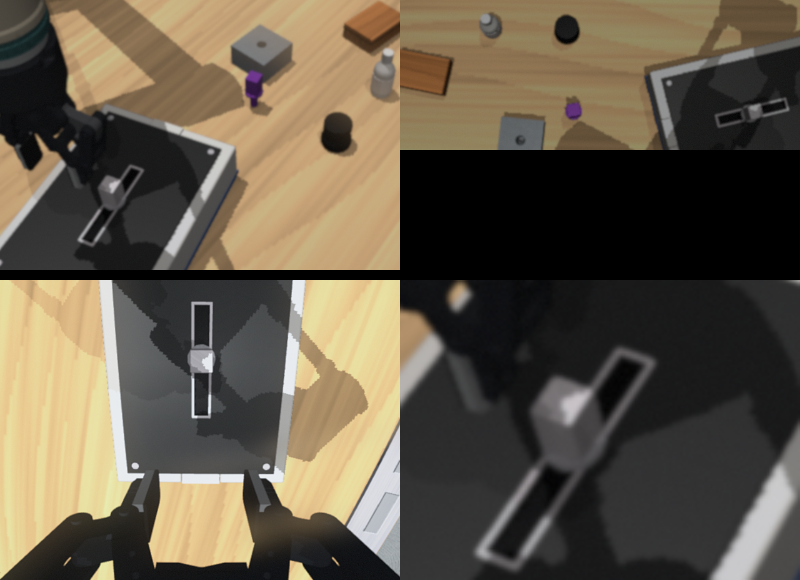

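The pin stands upright in the groove with its shoulder on the cover, at about (202,358) in the wrist panel. The gripper is clear and the bystanders have not moved, so I'll hand the job in.

```bash
python3 -c "
from rig import ticket
print(ticket.sign_off())"
```

```text
the job is handed in; nothing more can be done
None
```

The locking pin is in the hidden socket, pushed fully home with its shoulder on the cover, and released. The bottle, jar and slide box look unmoved in the final pictures, and the job was handed in at about 14 s of the 67 s allowed.

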